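# Seat the slicing disc on the food processor's drive pins

### The arm

A 6-joint arm with a two-finger parallel gripper is mounted at the origin on a cart in front of the work surface, level with it; the furniture and walls round the work are solid. World frame = base frame: x ahead of the robot, y to its left, z up, the work surface at z = 0. Lengths are in m, angles in rad, forces in N, time in s.
With the tool pointing down it reaches from about 0.3 to 0.875 m from the base axis. Payload 6.4 kg.
Tool frame: the origin (TCP) lies on the centre line of the jaws, within the pads' length; the fingertips stand 25 mm ahead of it and the grasp point (between the pads) lies 6 mm ahead of it; z points along the fingers, y is the line along which they close (so a half turn about z gives the same grasp; the last joint's range is limited). The gripper opens to 85 mm and grips with 20 to 120 N. Pads are 22 mm wide; open, the fingers measure 114 mm over their backs; the gripper's body (76 mm by 85 mm) begins 54 mm behind the grasp point. The pads swing forward as they close: fully open they stand 13 mm farther back than shut.
Start: joints at [-1.329, 0.181, 1.607, -0, 1.354, -0.206], TCP at [0.249, -0.518, 0.256] pointing down, gripper open.
Joint ranges: [-2.99, 2.99], [-0.89, 2.07], [0.3, 2.58], [-1.14, 4.28], [0, 2.63], [-3.12, 3.12]. Speed limits (rad/s): [2.57, 2.57, 3.01, 3.14, 3.14, 3.14].

### API

Orientations are given as a unit quaternion [w, x, y, z].
In Python, from bench import get_obs, camera, hand_in, spot_in gives the robot as it stands.
- The arm moves only by the shell command python3 -m jog 'ROWS'. ROWS is JSON, one flat list of numbers, 7 for each row, row after row: the shift along the tool's x, y, z in m, then the turn, a rotation vector about the tool's x, y, z in rad, then the closure, from 0 (fully open) to 1 (shut). A call has 1 to 20 rows; each row is the pose to reach, as a shift and turn from the pose commanded when the call began, along the tool's axes at that moment; what a row does not reach only later rows make up. A row lasts 1/8 s, in which the tool goes at most 62.5 mm and 10.7 degrees, less where a joint would pass 70% of its speed; a pose out of reach is approached as far as the arm can. A call with a gripper value outside its range is refused whole. The fingers move at their own pace and stop on an object; the grip force is fixed at half the most. Time passes only in rows, so rows that repeat a pose let the fingers close. It gives the time, the measured TCP pose, the force, the opening and the grip force at its end, in the units of the state.
- get_obs(): the state, without advancing time (a new reading comes with each control period).
- camera(name): name is "side" or "top" or "wrist"; returns a dict with "frame" (384x512x3 uint8, red, green, blue), "mtx" (3x3 intrinsics, pixels), "extrinsics" (4x4, takes a point from camera to world coordinates). Camera axes: x right, y up, looking along -z (the intrinsics and any distortion apply to the point x, -y, -z); pixel columns grow to the right and rows downward; lengths in m; the calibration is good to about 2 mm. The wrist camera is an equidistant fisheye: a pixel r from the principal point sees the ray r / f radians off the axis. A picture is of the moment at which its call begins. There is no depth.
- hand_in(): hands the job in; it is judged then, once.
Trained networks look in a picture, given as the dict that the camera call returned (one of the last four; its "shot" number tells which), for a name from the list of things; names that differ only in an ending like _2 or _b are one class to them, and where a whole thing is asked for, a point or a joint stands for the part that bears it (a point fixed in the world has none). Each returns a list of dicts, best first, with "confidence" (0 to 1); they miss things now and then, are a little off and sometimes report something else, mostly with a low value. They report only what shows in the picture. A call takes as long as a camera call.
- spot_in(picture, name): "xyz" ([x, y, z] in m, in world coordinates, good to about 4 mm: the middle of the surface that is visible of it).
The state is a dict: "time_s": time; "q": joint angles; "dq": joint speeds; "joint_efforts": joint torques, N m; "eef_pos": TCP position; "eef_rot": TCP orientation; "wrist_force": force on the tool from outside, world axes, zero at the start; "torque": the same for the moment, N m; "opening": opening from 0.0 (shut) to 1.0 (fully open); "grasp_force": force on a finger pad.
Only numpy, scipy, OpenCV 4.12 (cv2) and the standard library are available. Lean on these libraries where they do the work, as an engineer would, in place of code of your own. Each camera call takes 0.05 s, during which the arm holds its last target. There are 200 camera calls.

### The job

The slicing disc of the food processor rides too high on its spindle, because the notches under its orange hub do not line up with the three blue drive pins. Push one of the disc's upright fins sideways with a fingertip to turn the disc until it drops onto the pins, then press down on the middle of the hub until the disc is fully home and level, and take the hand away. Do not lift or tip the disc, do not force it, and leave the things around it where they are.

Things in the scene. Friction and masses are not known exactly. Their poses are not given: they have to be found in the camera images.
- processor: Food processor, fixed: black round base 216 mm wide, dial and two buttons on its front (-x), clear open bowl on top. Origin on the upright axis of bowl and spindle at the worktop; z up, x away from the control panel. Bowl rim 188 mm high, inner radius 89 mm there. Its black handle sticks out to 148 mm from the axis, 0.9 rad clockwise from +x seen from above, 95 to 179 mm high.
- spindle (a joint): Turn of the white drive spindle about the bowl's upright axis, rad, counter-clockwise from above; 0 when one of its three drive pins points along the processor's x axis. Geared to the motor: it stays put unless turned with more than about 0.8 N m.
- pin_tip (a point): Outer end of one drive pin. Three straight blue pins, 6 mm thick, stand out level from the spindle 120 degrees apart, to 40 mm from the axis, their centre line 151 mm above the worktop. They are seen through the disc's three openings, between its orange arms.
- disc: Slicing disc, loose on the spindle, 0.14 to 0.28 kg: steel ring (radius 43 to 80 mm, 3 mm thick) on an orange hub with three arms, at 0, 120 and 240 degrees from its x. Origin on its axis at the underside of the ring, z up: 170 mm above the worktop while the hub rides on the pins (it then turns easily), 167 when the notches have dropped over them, 159 when fully home.
- notch_1 (a point): Middle of the mouth of the notch under the arm along the disc's x axis, 17 mm from its axis, 16 mm below its origin. Under each arm the hub has such a notch for a drive pin, 9.5 mm wide and 11 mm deep (1.75 mm play each side of the pin); any notch fits any pin. The pins are round: about 0.25 rad before they line up the disc swings in and drops by itself.
- fin_1 (a point): Middle of the top edge of the orange fin on the arm along the disc's x axis, 57 mm from the disc's axis. Each of the three arms carries such an upright fin, from 45 to 69 mm from the axis, 9 mm thick, 13 mm above the top of the steel ring, on a flat foot 15 mm wide that stands 3 mm above the ring.
- blade (a point): Middle of the low slicing blade, 61 mm from the disc's axis, 60 degrees counter-clockwise from the disc's x; it stands 4 mm above the top of the steel ring.
- hub_top (a point): Middle of the flat round orange hub top (48 mm across), on the disc's axis, 16 mm above the disc's origin: the place to press. With the notches over the pins the hub rests on a rubber grip ring round the spindle; the last 8 mm must be pushed: the ring yields at about 6 N and does not push back.
- mug_1: Bystander: dark grey and white mug, 97 mm high; origin at its underside.
- jar_1: Bystander: glass jar with a green lid, 84 mm high; origin at its underside.
- tin_1: Bystander: low oblong tin, 105 by 63 mm, 26 mm high; origin at its underside.
- glass_1: Bystander: small waisted drinking glass, 86 mm high; origin at its underside.
- bowl_lid: Bystander: clear lid of the bowl, 194 mm across, with an upright feed tube and grey pusher, 106 mm high; origin at its underside.

How it is judged:
By the outcome, as a careful person would: the job done as asked, in the order asked, and still so for the second after the job is handed in, with the robot touching nothing.
It also fails if it takes over 48 s, if anything falls off the work surface, if the arm or the gripper's body presses on something with over 40 N, if the wrist force passes 120 N, or if a joint passes its speed limit or range.

## Working session

There is one attempt and no reset: what is moved stays moved. The work goes in short steps, Python scripts to look and compute and a shell command to move; the robot and the scene stay as the last step left them, time stands still between calls to the robot, and variables do not carry over. Pictures are saved under pics/ and viewed, at most 10 in all, crops included, and the job is handed in when it is done.

```bash
mkdir -p pics; python3 - <<'E'
from bench import *
import cv2,numpy as np
o=get_obs();print(o['time_s'],o['eef_pos'],o['eef_rot'],o['opening'])
ps={}
for c in ['top','side']:
    p=camera(c);cv2.imwrite(f'pics/{c}0.png',p['frame'][:,:,::-1])
    for n in ['processor','disc','hub_top','fin_1','blade','pin_tip','notch_1','bowl_lid','mug_1','jar_1','tin_1','glass_1']:
        print(c,n,[(np.round(d['xyz'],3).tolist(),round(d['confidence'],2)) for d in spot_in(p,n)][:4])
E
```

```text
0.0 [ 0.24886631 -0.51777832  0.25536485] [-8.90923742e-04  9.75038419e-01  2.22034428e-01 -8.63277505e-06] 1.000448254105218
top processor [([0.514, -0.071, 0.107], 0.95), ([0.531, -0.051, 0.174], 0.61)]
top disc [([0.531, -0.047, 0.178], 0.72)]
top hub_top [([0.531, -0.046, 0.173], 0.79), ([0.458, 0.253, 0.019], 0.47)]
top fin_1 [([0.53, -0.053, 0.17], 0.83)]
top blade [([0.531, -0.052, 0.17], 0.66), ([0.7, 0.13, 0.052], 0.42)]
top pin_tip []
top notch_1 [([0.531, -0.052, 0.173], 0.86)]
top bowl_lid [([0.574, -0.371, 0.021], 0.74), ([0.699, 0.126, 0.052], 0.15)]
top mug_1 [([0.659, 0.27, 0.045], 0.84), ([0.53, -0.046, 0.176], 0.24)]
top jar_1 [([0.558, 0.273, 0.086], 0.74)]
top tin_1 [([0.457, 0.25, 0.02], 0.67), ([0.574, -0.372, 0.02], 0.5)]
top glass_1 [([0.7, 0.128, 0.055], 0.73)]
side processor [([0.46, 0.257, 0.02], 0.64), ([0.541, 0.027, 0.106], 0.62)]
side disc [([0.536, -0.047, 0.173], 0.65)]
side hub_top [([0.533, -0.04, 0.175], 0.76)]
side fin_1 [([0.53, -0.043, 0.176], 0.9), ([0.544, 0.03, 0.101], 0.37)]
side blade [([0.456, 0.256, 0.023], 0.68), ([0.534, -0.044, 0.173], 0.6)]
side pin_tip []
side notch_1 [([0.531, -0.043, 0.173], 0.79)]
side bowl_lid [([0.616, -0.376, 0.044], 0.73)]
side mug_1 [([0.657, 0.27, 0.069], 0.78)]
side jar_1 [([0.56, 0.298, 0.08], 0.97), ([0.537, -0.044, 0.169], 0.64), ([0.7, 0.132, 0.055], 0.38)]
side tin_1 [([0.458, 0.252, 0.022], 0.56)]
side glass_1 [([0.701, 0.131, 0.058], 0.66)]
```

```bash
python3 - <<'E'
import cv2
a=cv2.imread('pics/top0.png');b=cv2.imread('pics/side0.png')
cv2.imwrite('pics/both0.png',cv2.resize(cv2.vconcat([a,b]),(450,600)) if 0 else cv2.resize(cv2.hconcat([a,b]),(800,300)))
E
```

```text
(no output)
```

View pics/both0.png

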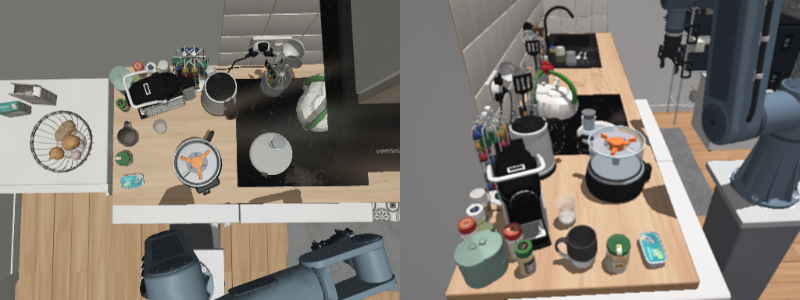

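```bash
python3 -m jog '[0,0,-0.06,0,0,0,1, 0.05,-0.035,-0.1,0,0,0,1, 0.1,-0.07,-0.1,0,0,0,1, 0.15,-0.105,-0.1,0,0,0,1, 0.2,-0.14,-0.1,0,0,0,1, 0.25,-0.175,-0.1,0,0,0,1, 0.3,-0.21,-0.1,0,0,0,1, 0.35,-0.245,-0.1,0,0,0,1, 0.4,-0.28,-0.1,0,0,0,1, 0.438,-0.309,-0.1,0,0,0,1, 0.438,-0.309,-0.1,0,0,0,1, 0.438,-0.309,-0.1,0,0,0,1]'; python3 - <<'E'
from bench import *
import cv2,numpy as np
p=camera('wrist');cv2.imwrite('pics/w1.png',p['frame'][:,:,::-1]);np.savez('w1.npz',mtx=p['mtx'],E=p['extrinsics'],f=p['frame'])
print(p['mtx'],p['extrinsics'],[k for k in p])
t=camera('top');np.savez('t0.npz',mtx=t['mtx'],E=t['extrinsics'],f=t['frame']);s=camera('side');np.savez('s0.npz',mtx=s['mtx'],E=s['extrinsics'],f=s['frame'])
print(get_obs()['time_s'],get_obs()['eef_rot'])
for n in ['hub_top','disc','processor']:print(n,[(np.round(d['xyz'],3).tolist(),round(d['confidence'],2)) for d in spot_in(p,n)][:4])
E
```

```text
time_s: 2.8
eef_pos: [0.5098, -0.0503, 0.3562]
eef_rot: [0.0, 0.975, 0.222, -0.0]
wrist_force: [0.5, 0.3, -1.3]
opening: -0.001
grasp_force: 0.0
[[297.31863964   0.         256.05895245]
 [  0.         297.31863964 191.37564187]
 [  0.           0.           1.        ]] [[ 4.34484214e-01  8.66949476e-01  2.44176318e-01  5.71261169e-01]
 [-9.00679272e-01  4.18043825e-01  1.18390070e-01 -2.15158529e-02]
 [ 5.61806961e-04 -2.71363165e-01  9.62476866e-01  4.74835504e-01]
 [ 0.00000000e+00  0.00000000e+00  0.00000000e+00  1.00000000e+00]] ['frame', 'mtx', 'extrinsics', 'shot']
2.95 [ 9.85114740e-05  9.75249266e-01  2.21108248e-01 -4.88704066e-05]
hub_top [([0.538, -0.047, 0.168], 0.86)]
disc [([0.538, -0.047, 0.174], 0.93), ([0.559, 0.262, 0.082], 0.54)]
processor [([0.539, -0.048, 0.161], 0.95), ([0.524, -0.047, 0.155], 0.29)]
```

View pics/w1.png

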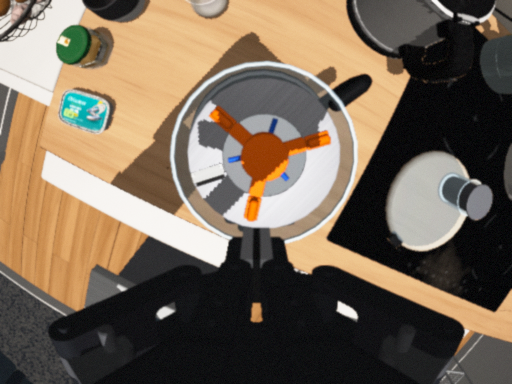

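```bash
cat > h.py <<'E'
import numpy as np,cv2
def proj(P,mtx,E):
    P=np.asarray(P,float); c=(P-E[:3,3])@E[:3,:3]
    x,y,z=c[...,0],-c[...,1],-c[...,2]
    r=np.hypot(x,y); th=np.arctan2(r,z); k=th/np.maximum(r,1e-9)
    return np.stack([mtx[0,0]*k*x+mtx[0,2],mtx[1,1]*k*y+mtx[1,2]],-1)
def unproj(uv,zp,mtx,E):
    u=(np.asarray(uv,float)-mtx[:2,2])/mtx[0,0]; th=np.linalg.norm(u,axis=-1,keepdims=True)
    d=np.concatenate([u*np.sin(th)/np.maximum(th,1e-9),np.cos(th)],-1)*[1,-1,-1]
    w=d@E[:3,:3].T; return E[:3,3]+w*((zp-E[2,3])/w[...,2:3])
def rect(f,z,c,mtx,E,h=0.1,n=400):
    # row down = -x, col right = -y
    g=np.linspace(h,-h,n); X,Y=np.meshgrid(c[0]+g,c[1]+g,indexing='ij')
    uv=proj(np.stack([X,Y,np.full_like(X,z)],-1),mtx,E).astype(np.float32)
    return cv2.remap(f,uv[...,0],uv[...,1],cv2.INTER_LINEAR)
def masks(f):
    hsv=cv2.cvtColor(f,cv2.COLOR_RGB2HSV)
    return cv2.inRange(hsv,(3,170,90),(20,255,255)),cv2.inRange(hsv,(100,120,60),(130,255,255))
E
python3 - <<'E'
from h import *
d=np.load('w1.npz');f,m,E=d['f'],d['mtx'],d['E']
c=(0.538,-0.047)
o,b=masks(f)
n,l,s,ce=cv2.connectedComponentsWithStats(b[0:260])
for i in range(1,n):
    if s[i,4]>4: print('blue',s[i,4],ce[i].round(1),unproj(ce[i],0.151,m,E).round(4))
a=rect(f,0.186,c,m,E); q=rect(f,0.151,c,m,E); 
cv2.imwrite('pics/r1.png',cv2.hconcat([a,q])[:,:,::-1])
E
```

```text
blue 56 [272.7 125.3] [ 0.5639 -0.0453  0.151 ]
blue 57 [233.5 158.8] [ 0.5119 -0.0227  0.151 ]
blue 37 [284.6 176.5] [ 0.5185 -0.0826  0.151 ]
```

View pics/r1.png

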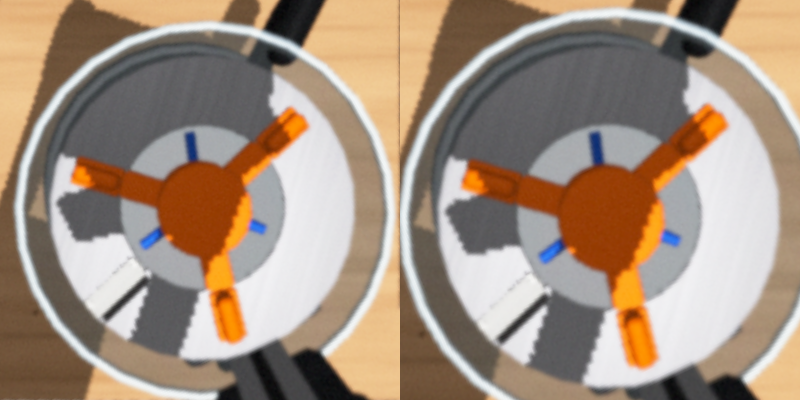

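```bash
python3 -m jog '[-0.006,-0.006,0.03,0,0,0.17,1, -0.012,-0.013,0.06,0,0,0.34,1, -0.018,-0.019,0.09,0,0,0.51,1, -0.0245,-0.025,0.115,0,0,0.656,1, -0.0245,-0.025,0.141,0,0,0.656,1, -0.0245,-0.025,0.141,0,0,0.656,1]'; python3 - <<'E'
from bench import *
from h import *
p=camera('wrist');f,m,E=p['frame'],p['mtx'],p['extrinsics'];c=(.5325,-.05)
cv2.imwrite('pics/w2.png',cv2.hconcat([rect(f,.186,c,m,E),f[:,56:456][:400] if 0 else cv2.resize(f[:,100:412],(400,400))])[:,:,::-1])
print(get_obs()['q'].round(2) if hasattr(get_obs()['q'],'round') else get_obs()['q'])
d=np.load('w1.npz')
for f,m,E in [(f,m,E),(d['f'],d['mtx'],d['E'])]:
    for z in (.186,.151):
        r=rect(f,z,c,m,E);o,b=masks(r);M=o if z>.16 else b
        v,u=np.nonzero(M);X=.1-v*.0005;Y=.1-u*.0005;R=np.hypot(X,Y);A=np.degrees(np.arctan2(Y,X))%360
        k=(R>.045)&(R<.072) if z>.16 else (R<.045)
        h,_=np.histogram(A[k],72,(0,360));print(z,[(i*5,int(x)) for i,x in enumerate(h) if x>15], np.degrees(np.angle(np.mean(np.exp(3j*np.radians(A[k])))))/3%120)
E
```

```text
time_s: 3.85
eef_pos: [0.4756, -0.0382, 0.2136]
eef_rot: [-0.0, 0.995, -0.104, -0.002]
wrist_force: [0.0, 0.5, 0.6]
opening: 0.001
grasp_force: 0.0
[-0.33  0.01  1.88 -0.    1.25  1.45]
0.186 [(65, 356), (70, 466), (75, 364), (185, 303), (190, 420), (195, 333), (200, 16), (305, 189), (310, 404), (315, 417), (320, 107)] 73.21274006642648
0.151 [(5, 156), (10, 98), (120, 59), (125, 108), (240, 60), (245, 133), (250, 45)] 7.635934898830411
0.186 [(60, 28), (65, 422), (70, 474), (75, 365), (180, 24), (185, 344), (190, 417), (195, 241), (305, 63), (310, 408), (315, 438), (320, 236)] 73.27334346910658
0.151 [(5, 165), (10, 88), (120, 94), (125, 154), (130, 25), (240, 43), (245, 105), (250, 29)] 7.461829606996919
```

View pics/w2.png

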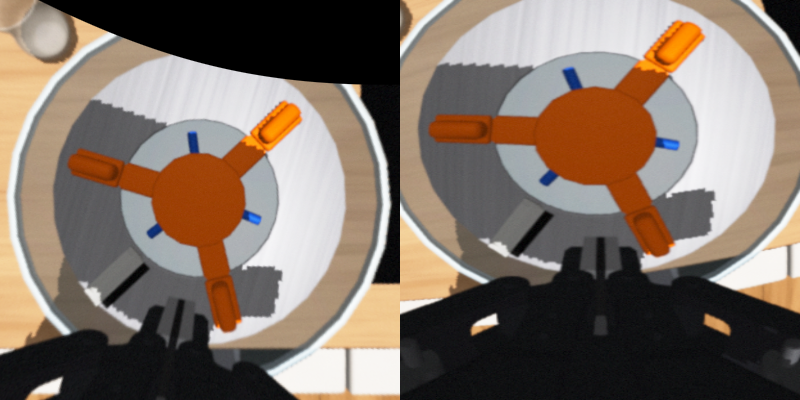

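```bash
cat > look.py <<'E'
import sys
from bench import *
from h import *
p=camera('wrist');f,m,E=p['frame'],p['mtx'],p['extrinsics'];c=(.5325,-.05)
r=rect(f,.186,c,m,E);cv2.imwrite(f'pics/{sys.argv[1]}.png',cv2.hconcat([r,cv2.resize(f[:,100:412],(400,400))])[:,:,::-1])
for z in (.186,.183,.175,.151):
    r=rect(f,z,c,m,E);o,b=masks(r);M=o if z>.16 else b
    v,u=np.nonzero(M);X=.1-v*.0005;Y=.1-u*.0005;R=np.hypot(X,Y);A=np.degrees(np.arctan2(Y,X))%360
    k=(R>.045)&(R<.072) if z>.16 else (R<.045)
    print(z,k.sum(),(np.degrees(np.angle(np.mean(np.exp(3j*np.radians(A[k])))))/3%120).round(1) if k.any() else '')
    if z==.175: kk=R<.022; print('hub',X[kk].mean().round(4),Y[kk].mean().round(4))
E
python3 -m jog '[0,0,0.005,0,0,0,1, 0,0,0.0095,0,0,0,1, 0.0001,0.003,0.0095,0,0,-0.052,1, 0.0003,0.006,0.0095,0,0,-0.105,1, 0.0007,0.0089,0.0095,0,0,-0.157,1, 0.0012,0.0119,0.0095,0,0,-0.209,1]'; python3 look.py w3
```

```text
time_s: 4.65
eef_pos: [0.476, -0.0502, 0.2061]
eef_rot: [0.0, 1.0, 0.001, 0.0]
wrist_force: [-0.6, 0.3, 0.3]
opening: 0.001
grasp_force: 0.2
0.186 2952 76.0
0.183 3242 75.9
0.175 4011 75.9
hub -0.0 -0.0
0.151 639 7.7
```

```bash
python3 -m jog '[0.0002,0.005,0.001,0,0,-0.087,1, 0.0009,0.0099,0.001,0,0,-0.175,1, 0.0019,0.0148,0.001,0,0,-0.262,1, 0.0034,0.0195,0.001,0,0,-0.349,1, 0.0053,0.0241,0.001,0,0,-0.436,1, 0.0076,0.0285,0.001,0,0,-0.524,1]'; python3 look.py w4
```

```text
time_s: 5.45
eef_pos: [0.4837, -0.0786, 0.205]
eef_rot: [0.0, 0.965, 0.26, 0.0]
wrist_force: [-0.7, 0.6, 0.2]
opening: -0.0
grasp_force: 0.3
0.186 2940 104.7
0.183 3227 104.6
0.175 4005 104.7
hub -0.0 -0.0
0.151 635 7.6
```

```bash
python3 -m jog '[0.0001,0.003,0,0,0,-0.052,1, 0.0003,0.006,0,0,0,-0.105,1, 0.0007,0.0089,0,0,0,-0.157,1, 0.0007,0.0089,0,0,0,-0.157,1]'; python3 look.py w5
```

```text
time_s: 6.0
eef_pos: [0.4887, -0.086, 0.205]
eef_rot: [0.0, 0.943, 0.333, 0.0]
wrist_force: [0.7, -0.2, -0.0]
opening: 0.001
grasp_force: 0.0
0.186 2977 113.6
0.183 3275 113.6
0.175 4031 113.6
hub -0.0 -0.0
0.151 293 9.7
```

```bash
python3 -m jog '[0,0.002,0,0,0,-0.035,1, 0.0001,0.004,0,0,0,-0.07,1, 0.0001,0.004,0,0,0,-0.07,1]'; python3 look.py w6
```

```text
time_s: 6.42
eef_pos: [0.4912, -0.0891, 0.2048]
eef_rot: [0.0, 0.93, 0.367, 0.0]
wrist_force: [-0.2, 0.3, -0.1]
opening: -0.0
grasp_force: 0.0
0.186 2963 117.5
0.183 3247 117.5
0.175 4010 117.5
hub -0.0 -0.0
0.151 67 11.5
```

View pics/w6.png

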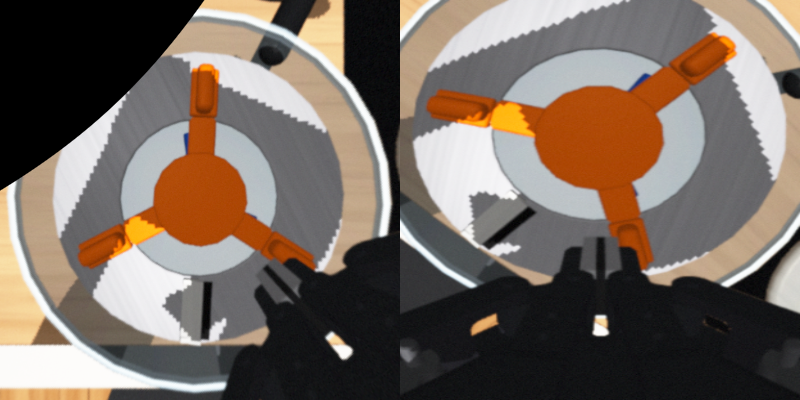

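```bash
python3 -m jog '[0,0.002,0,0,0,-0.035,1, 0.0001,0.004,0,0,0,-0.07,1, 0.0001,0.004,0,0,0,-0.07,1]'; python3 look.py w7
```

```text
time_s: 6.85
eef_pos: [0.4941, -0.092, 0.2048]
eef_rot: [0.0, 0.917, 0.4, 0.0]
wrist_force: [-0.7, 0.0, -0.8]
opening: 0.001
grasp_force: 0.0
0.186 3056 5.6
0.183 3357 5.6
0.175 4169 5.6
hub -0.0 -0.0
0.151 0
```

```bash
python3 -m jog '[0,-0.004,0,0,0,0,1, 0,-0.004,-0.015,0,0,0,1, 0,-0.004,-0.04,0,0,0,1, 0.02,-0.002,-0.04,0,0,0,1, 0.02,-0.002,-0.04,0,0,0,1]'; python3 look.py w8; python3 - <<'E'
from bench import *
from h import *
for n in ('wrist','side'):
    p=camera(n);print(n,[(np.round(d['xyz'],4).tolist(),round(d['confidence'],2)) for k in('hub_top','disc') for d in spot_in(p,k)][:4])
    if n=='wrist':
        f,m,E=p['frame'],p['mtx'],p['extrinsics'];d=np.load('w1.npz')
        for nm,F,M,EE in(('now',f,m,E),('w1',d['f'],d['mtx'],d['E'])):
            for z in(.175,.183,.186):
                # fin mid radius and hub radius as seen at assumed height
                o,b=masks(rect(F,z,(.5325,-.05),M,EE)); v,u=np.nonzero(o);X=.1-v*.0005;Y=.1-u*.0005;R=np.hypot(X,Y)
                A=np.degrees(np.arctan2(Y,X))%120; H=[ (R[(np.abs(A-a)<3)&(R<.04)].max()*1e3).round(1) for a in range(3,120,6)]
                print(nm,z,'hub r',sorted(H)[3:14])
    else: cv2.imwrite('pics/s8.png',cv2.resize(p['frame'][120:300,200:350] if 0 else p['frame'],(512,384))[:,:,::-1])
E
```

```text
time_s: 7.52
eef_pos: [0.5069, -0.0749, 0.2449]
eef_rot: [0.0, 0.916, 0.4, 0.0]
wrist_force: [-0.7, -0.9, -0.0]
opening: 0.003
grasp_force: 0.0
0.186 3042 5.8
0.183 3263 5.8
0.175 3887 5.8
hub -0.0 -0.0
0.151 0 
wrist [([0.5423, -0.0455, 0.1672], 0.97), ([0.5372, -0.0401, 0.1744], 0.66)]
now 0.175 hub r [np.float64(24.5), np.float64(24.5), np.float64(24.6), np.float64(24.6), np.float64(24.7), np.float64(24.7), np.float64(24.8), np.float64(24.8), np.float64(24.9), np.float64(25.7), np.float64(29.4)]
now 0.183 hub r [np.float64(24.5), np.float64(24.7), np.float64(24.7), np.float64(24.8), np.float64(25.0), np.float64(25.0), np.float64(25.1), np.float64(25.1), np.float64(25.2), np.float64(28.0), np.float64(32.6)]
now 0.186 hub r [np.float64(24.7), np.float64(24.8), np.float64(24.9), np.float64(25.0), np.float64(25.0), np.float64(25.1), np.float64(25.1), np.float64(25.1), np.float64(25.3), np.float64(28.0), np.float64(34.2)]
w1 0.175 hub r [np.float64(24.5), np.float64(24.6), np.float64(24.6), np.float64(24.7), np.float64(24.7), np.float64(24.8), np.float64(24.8), np.float64(24.8), np.float64(24.8), np.float64(24.9), np.float64(27.1)]
w1 0.183 hub r [np.float64(23.8), np.float64(24.1), np.float64(24.5), np.float64(25.1), np.float64(25.2), np.float64(25.3), np.float64(25.3), np.float64(25.4), np.float64(25.4), np.float64(25.5), np.float64(31.1)]
w1 0.186 hub r [np.float64(24.1), np.float64(24.6), np.float64(25.0), np.float64(25.1), np.float64(25.3), np.float64(25.3), np.float64(25.5), np.float64(25.6), np.float64(25.6), np.float64(25.7), np.float64(32.2)]
side [([0.5332, -0.0372, 0.1708], 0.62), ([0.5351, -0.0398, 0.1693], 0.78)]
```

View pics/w8.png

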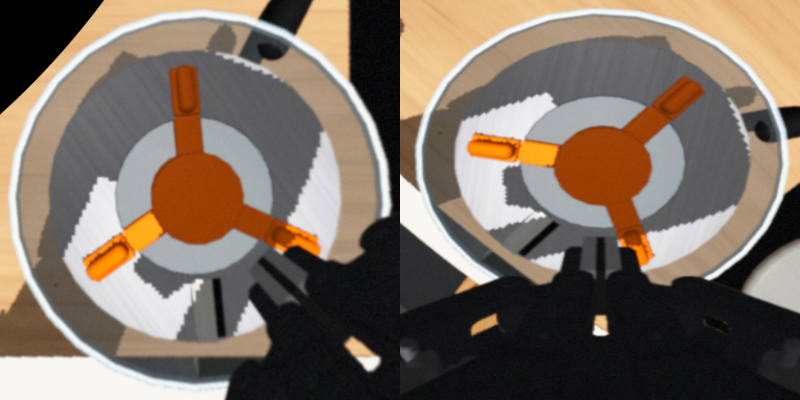

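```bash
python3 -m jog '[0.0357,0.002,0,0,0,0,1, 0.0357,0.002,0.015,0,0,0,1, 0.0357,0.002,0.03,0,0,0,1, 0.0357,0.002,0.033,0,0,0,1, 0.0357,0.002,0.034,0,0,0,1]' ; python3 -m jog '[0,0,0.001,0,0,0,1, 0,0,0.002,0,0,0,1, 0,0,0.003,0,0,0,1, 0,0,0.003,0,0,0,1]'
```

```text
time_s: 8.5
eef_pos: [0.5314, -0.0514, 0.2104]
eef_rot: [-0.0, 0.917, 0.399, -0.0]
wrist_force: [0.2, 0.3, 0.2]
opening: 0.001
grasp_force: 0.0
time_s: 9.0
eef_pos: [0.532, -0.0511, 0.208]
eef_rot: [0.0, 0.917, 0.399, 0.0]
wrist_force: [1.0, 0.3, 0.3]
opening: -0.0
grasp_force: 0.4
```

```bash
python3 -m jog '[0,0,0.001,0,0,0,1, 0,0,0.002,0,0,0,1, 0,0,0.002,0,0,0,1]';python3 -m jog '[0,0,0.001,0,0,0,1, 0,0,0.002,0,0,0,1, 0,0,0.002,0,0,0,1]'
```

```text
time_s: 9.38
eef_pos: [0.5321, -0.0511, 0.2061]
eef_rot: [0.0, 0.917, 0.399, 0.0]
wrist_force: [-0.1, -0.2, 4.7]
opening: -0.0
grasp_force: 2.2
time_s: 9.75
eef_pos: [0.532, -0.0511, 0.2037]
eef_rot: [0.0, 0.917, 0.399, 0.0]
wrist_force: [-0.1, 0.7, 3.1]
opening: -0.002
grasp_force: 1.8
```

```bash
python3 -m jog '[0,0,0.001,0,0,0,1, 0,0,0.002,0,0,0,1, 0,0,0.003,0,0,0,1, 0,0,0.003,0,0,0,1]';python3 -m jog '[0,0,0.001,0,0,0,1, 0,0,0.001,0,0,0,1]';python3 -m jog '[0,0,0.001,0,0,0,1, 0,0,0.001,0,0,0,1]'
```

```text
time_s: 10.25
eef_pos: [0.5319, -0.0511, 0.2007]
eef_rot: [0.0, 0.917, 0.399, 0.0]
wrist_force: [0.7, -1.2, 3.6]
opening: -0.002
grasp_force: 1.6
time_s: 10.5
eef_pos: [0.532, -0.0511, 0.2]
eef_rot: [0.0, 0.917, 0.399, 0.0]
wrist_force: [0.3, -0.2, 4.6]
opening: 0.005
grasp_force: 2.6
time_s: 10.75
eef_pos: [0.5321, -0.0511, 0.1999]
eef_rot: [0.0, 0.917, 0.399, 0.0]
wrist_force: [-2.2, 0.6, 10.7]
opening: -0.0
grasp_force: 5.6
```

```bash
python3 -m jog '[0,0,0.001,0,0,0,1, 0,0,0.001,0,0,0,1]';python3 -m jog '[0,0,-0.002,0,0,0,1, 0,0,-0.01,0,0,0,1, 0,0,-0.04,0,0,0,1, 0,0,-0.09,0,0,0,1, -0.04,0,-0.14,0,0,0,1, -0.04,0,-0.14,0,0,0,1]'; python3 look.py w9; python3 - <<'E'
from bench import *
from h import *
p=camera('side');cv2.imwrite('pics/s9.png',cv2.resize(p['frame'][130:270,210:350],(560,560),interpolation=2)[:,:,::-1])
E
```

```text
time_s: 11.0
eef_pos: [0.5322, -0.0512, 0.1998]
eef_rot: [0.0, 0.917, 0.4, 0.0]
wrist_force: [-4.9, 0.8, 17.8]
opening: 0.003
grasp_force: 8.6
time_s: 11.75
eef_pos: [0.5052, -0.0819, 0.3422]
eef_rot: [0.003, 0.917, 0.399, 0.002]
wrist_force: [1.3, 0.2, 0.5]
opening: 0.002
grasp_force: 0.0
0.186 2941 5.6
0.183 3086 5.6
0.175 3460 5.5
hub 0.0001 0.0001
0.151 0
```

View pics/w9.png

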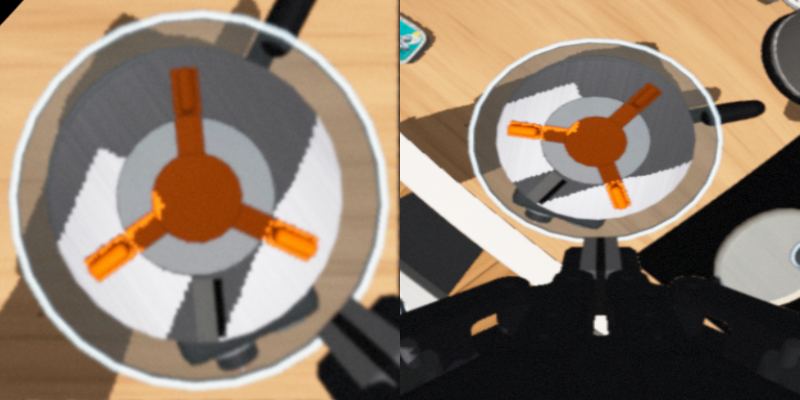

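View pics/s9.png

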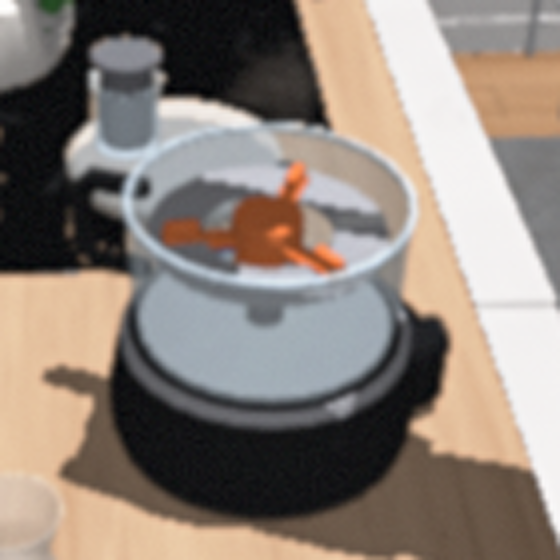

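The wrist view shows the arms covering the pins, with the hub centred at (199,198). The side view shows the disc sitting level and low in the bowl. The press bottomed out at TCP z = 0.200, which puts the hub top at 0.175, the fully home height, and the hand is now clear.

```bash
python3 -m jog '[0,0,0,0,0,0,1, 0,0,0,0,0,0,1]'; python3 -c "
from bench import *
print(hand_in())"
```

```text
time_s: 12.1
eef_pos: [0.5042, -0.0797, 0.3362]
eef_rot: [-0.001, 0.917, 0.4, -0.001]
wrist_force: [0.9, -0.4, -0.6]
opening: -0.001
grasp_force: 0.0
the job is handed in; nothing more can be done
None
```

I turned the disc about 52° counter-clockwise by one fin until it dropped onto the pins, then pressed the hub to its stop at the fully home height; it looks level, the hand is clear, and the job was handed in at about 12 s.

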